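Rest the long-reach brush and draw its handle out to the second stop

TASK

Lay the long-reach paint brush in the two-fork rest so that its bristles hang clear of the bench, its black pull grip towards the robot's right and the right-hand fork between the two shoulders on its barrel, and let go of it. Then squeeze the release button in the side of the pull grip, draw the telescopic handle out past its first stop to the second (last) stop while the brush stays down in both forks, and finish still holding the pull grip there, handle fully out. Leave the other things on the bench where they are.

Things in the scene. Friction and masses are not known exactly. Their poses are not given: they have to be found in the camera images.
- brush: Long-reach flat brush, 314 mm shut, 0.3 kg, flat on the bench. Origin: underside, mid-barrel; x along the handle to the black pull grip, z up. Aluminium barrel x -95..95 mm, 22 wide (y), 20 high; ferrule 36 wide and bristles to x -161. Two black shoulders 34 wide, 21 high at x 49..53 and 67..71. Balances near x +5: lift it there, across the barrel.
- brush_groove (a point): Underside of the barrel, middle of the 14 mm groove between the two shoulders: brush x = +60 mm, z = 0.
- brush_saddle (a point): Underside of the barrel where it lies in the rear fork: brush x = -50 mm, z = 0 (plain barrel, no mark on it).
- grip_centre (a point): Centre of the pull grip (50 mm long, 22 wide, 18.5 high): brush x = +122 mm when shut, y = 0, 10 mm above the brush's underside; moves along brush +x as the handle is drawn. The button is in the +y flank right beside this point, a flat pad in the -y flank. A pommel 27 mm wide begins 22 mm beyond it.
- pull_grip (a joint): How far the handle is drawn out along brush +x, m: 0 shut, 0.055 first stop, 0.110 second and last stop (end of travel). A pin locks it at 0 and catches at the first stop unless the button is in: keep it in throughout. With the button in it slides against about 2.5 N of friction.
- release_button (a joint): How far the button is pressed in along brush -y, m: 0 out, 0.005 flush with the flank; the lock frees from 0.004. Round metal button 13.6 mm across, 5 mm proud when out (27 mm over button and grip). Spring 3 N when out, 5.5 N flush: a pinch across the grip at its centre pushes it flush.
- rest: Fixed steel rest, base 165 x 74 mm, two 6 mm grey uprights with notches open upward. Origin on the bench; x along the brush lying in it, towards where its pull grip must point; z up. Front (right-hand) upright at x +60 mm, rear at -50. Notch floor 62 mm up, 26 mm wide for 11 mm, then splayed to about 52 at the tips, 100 mm up. Seated, the brush frame is 62 mm above this one, axes parallel.
- rest_front (a point): Middle of the floor of the front notch (rest x = +60 mm, 62 mm above the bench); the groove of the brush sits on it.
- rest_rear (a point): Middle of the floor of the rear notch (rest x = -50 mm, 62 mm above the bench); the plain barrel sits on it.
- raw_casting: Unpainted white lotus candle holder, 68 x 112 x 77 mm; bystander.
- green_pot: Small open paint pot with green paint, 60 mm across, 47 mm high; bystander.
- open_spanner: Small open-end spanner, 116 mm long, 6 mm thick, flat on the bench; bystander.
- artist_brush: Thin artist brush, 160 mm long, 10 mm thick, flat on the bench; bystander.
- marker: Marker pen, 135 mm long, 16 mm thick, flat on the bench; bystander.
- air_gun: Air blow gun with a dark body and bent nozzle, 216 mm long, 22 mm high, lying on the bench; bystander.
- air_cap: Small brass air cap, 25 mm across, 13 mm high; bystander.

How it is judged (in metres and radians):
On the way, in this order (a step that is already met when the one before it is completed fails the run):
1. the brush lies in both forks, the front fork in its groove, handle still shut, and the fingers have let go of it (distance between brush_groove and rest_front below 0.009 m and distance between brush_saddle and rest_rear below 0.009 m and contact force between the fingers and brush below 0.1 N and value of joint pull_grip below 0.01 m and linear speed of brush below 0.02 m/s), for 0.2 s.
2. with the brush in the rest and the handle not yet drawn out, the release button is squeezed in (distance between brush_groove and rest_front below 0.009 m and distance between brush_saddle and rest_rear below 0.009 m and value of joint release_button above 0.004 m and value of joint pull_grip below 0.03 m), for 0.05 s.
3. the handle has been drawn past its first stop (distance between brush_groove and rest_front below 0.009 m and distance between brush_saddle and rest_rear below 0.009 m and value of joint pull_grip above 0.065 m), for 0.05 s.
At the end, for the whole second after the job is handed in: The handle is drawn out to the second stop (joint pull_grip over 0.106 of 0.110 m), the fingers are still gripping the pull grip (over 3 N, tool point within 40 mm of its centre), and the brush is still and lies down in both forks (groove and saddle points within 9 mm of the notch floors' middles) (distance between brush_groove and rest_front below 0.009 m and distance between brush_saddle and rest_rear below 0.009 m and value of joint pull_grip above 0.106 m and contact force between the fingers and brush above 3 N and distance between the grasp point and grip_centre below 0.04 m and linear speed of brush below 0.02 m/s); the arm keeps its last pose, push and grip.
It fails at once if a bystander is pushed more than 30 mm from its place (distance of any of raw_casting, green_pot, open_spanner, artist_brush, marker, air_gun, air_cap from where it was at the start of the episode above 0.03 m).
It also fails if it takes over 48 s, if anything falls off the work surface, if the arm or the gripper's body presses on something with over 40 N, if the wrist force passes 120 N, or if a joint passes its speed limit or range.

ROBOT

A 6-joint arm with a two-finger parallel gripper is mounted at the origin on a cart in front of the work surface, level with it; the furniture and walls round the work are solid. World frame = base frame: x ahead of the robot, y to its left, z up, the work surface at z = 0. Lengths are in mm, angles in degrees, forces in N, time in s.
With the tool pointing down it reaches from about 300 to 850 mm from the base axis. Payload 4.2 kg.
Tool frame: the origin (TCP) lies between the finger pads, 19 mm behind the fingertips; this is the grasp point; z points along the fingers, y is the line along which they close (so a half turn about z gives the same grasp; the last joint's range is limited). The gripper opens to 91 mm and grips with 3 to 60 N. Pads are 32 mm wide; open, the fingers measure 118 mm over their backs; the gripper's body (76 mm by 178 mm) begins 60 mm behind the grasp point.
Start: joints at [65.374, 18.312, 89.639, -0, 72.044, -1.146], TCP at [229.098, 527.404, 232.776] pointing down, gripper open.
Joint ranges: [-177.97, 177.97], [-48.28, 115.42], [12.27, 149.76], [-77.06, 257.06], [2.81, 150.46], [-146.56, 146.56]. Speed limits (degrees/s): [147.25, 147.25, 180, 180, 180, 180].

INTERFACE

Orientations are given as [roll, pitch, yaw] about the fixed x, y, z axes, in that order (R = Rz(yaw) Ry(pitch) Rx(roll)).
In Python, from workcell import env, eyes gives the robot as it stands.
- The arm moves only by the tool send_rows, never from a script. Its argument "targets" is text: rows parted by semicolons, each of 7 numbers parted by spaces: the shift along the tool's x, y, z in m, then the turn, a rotation vector about the tool's x, y, z in degrees, then the opening in per cent of the stroke, from 0 (shut) to 100 (fully open). A call has 1 to 12 rows; each row is the pose to reach, as a shift and turn from the pose commanded when the call began, along the tool's axes at that moment; what a row does not reach only later rows make up. A row lasts 1/12 s, in which the tool goes at most 41.7 mm and 7.16 degrees, less where a joint would pass 70% of its speed; a pose out of reach is approached as far as the arm can. A call with a gripper value outside its range is refused whole. The fingers move at their own pace and stop on an object; "grip_force" is the grip in N (left out, the last holds). Time passes only in rows, so rows that repeat a pose let the fingers close. It gives the time, the measured TCP pose, the force, the opening and the grip force at its end, in the units of the state.
- env.state(): the state, without advancing time (a new reading comes with each control period).
- eyes.grab_frame(name): name is "scene" or "top" or "wrist"; returns a dict with "image" (420x560x3 uint8, blue, green, red), "fovy" (degrees; the focal length in pixels is half the picture's height over the tangent of half this angle, whatever the lens; pixels are square), "cx", "cy" (the principal point, pixels), "eye" and "attitude" of the camera in the world. Camera axes: x right, y up, looking along -z (the intrinsics and any distortion apply to the point x, -y, -z); pixel columns grow to the right and rows downward; lengths in mm; the calibration is good to about 2 mm. A picture is of the moment at which its call begins. There is no depth.
- env.job_done(): hands the job in; it is judged then, once.
The state is a dict: "time_s": time; "qpos": joint angles; "qvel": joint speeds; "effort": joint torques, N m; "ee_pos": TCP position; "ee_rot": TCP orientation; "force": force on the tool from outside, world axes, zero at the start; "torque": the same for the moment, N m; "gripper_width": finger opening in mm; "gripper_force": force on a finger pad.
Only numpy, scipy, OpenCV 4.12 (cv2) and the standard library are available. Lean on these libraries where they do the work, as an engineer would, in place of code of your own. Each camera call takes 0.05 s, during which the arm holds its last target. There are 200 camera calls.

## Working session

There is one attempt and no reset: what is moved stays moved. The work goes in short steps, Python scripts to look and compute and a tool call to move; the robot and the scene stay as the last step left them, time stands still between calls to the robot, and variables do not carry over. Pictures are saved under pics/ and viewed, at most 10 in all, crops included, and the job is handed in when it is done.

Besides the shell and the picture viewer there is one more tool, called after ">>>" in YAML: its name, and indented under it one key for each argument. send_rows: Moves the arm, as the interface text tells. Its arguments: {"type":"object","properties":{"targets":{"type":"string"},"grip_force":{"type":"number"}},"required":["targets"]}

```bash
mkdir -p pics; ls; python3 - <<'E'
from workcell import env, eyes
import cv2, numpy as np
print(env.state())
for n in("scene","top"):
    f=eyes.grab_frame(n); cv2.imwrite(f"pics/{n}0.png",f["image"]); print(n,{k:v for k,v in f.items() if k!="image"})
E
```

```text
pics
{'time_s': 0.0, 'qpos': array([ 6.53732911e+01,  1.83525983e+01,  8.97065735e+01, -1.18157636e-04,
        7.20431686e+01, -1.14530898e+00]), 'qvel': array([ 0.03686916,  0.05657241,  0.0345847 , -0.02206881,  0.08191025,
        0.04562576]), 'effort': array([ 6.48019450e-04, -4.12464058e+01, -2.31977212e+01,  7.28400098e-02,
        4.55068960e-02, -1.37370989e-04]), 'ee_pos': array([228.90828222, 526.95989847, 231.90951768]), 'ee_rot': array([-1.79897678e+02, -1.93327279e-03,  1.56518635e+02]), 'force': array([0.33879534, 0.67371306, 0.58740743]), 'torque': array([-0.0297354 , -0.03739768, -0.00419038]), 'gripper_force': 0.0, 'gripper_width': 91.23782892107229}
scene {'fovy': 54.789803723075565, 'cx': 277.58897170544077, 'cy': 201.381491483878, 'eye': array([1314.90918365, -516.31732151,  752.88010015]), 'attitude': array([52.63843466, -1.18929702, 58.01145189])}
top {'fovy': 45.5976460280007, 'cx': 280.6968954293307, 'cy': 206.02442268262774, 'eye': array([ 350.98648934,  -75.20455237, 1345.94158317]), 'attitude': array([ 10.6581969 ,   1.60228125, -91.53214685])}
```

View pics/top0.png

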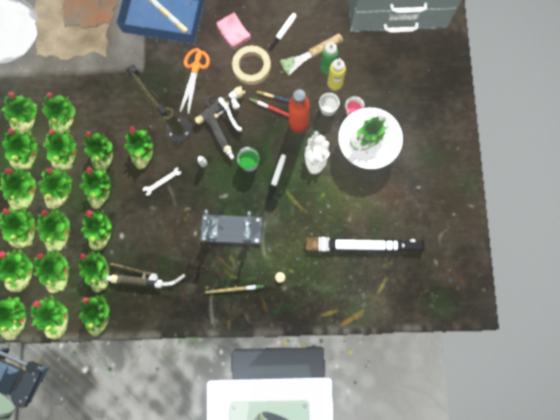

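View pics/scene0.png

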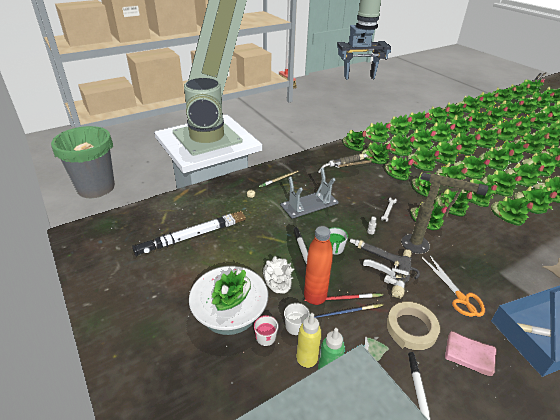

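```bash
cat > h.py <<'E'
import numpy as np, cv2
from scipy.spatial.transform import Rotation as R
from workcell import env, eyes
def cam(f):
    h=f["image"].shape[0]; return (h/2)/np.tan(np.radians(f["fovy"]/2)), R.from_euler("xyz",f["attitude"],degrees=True).as_matrix()
def ray(f,u,v,z):
    F,A=cam(f); d=A@np.array([(u-f["cx"])/F,-(v-f["cy"])/F,-1]); e=f["eye"]; return e+d*(z-e[2])/d[2]
def proj(f,p):
    F,A=cam(f); c=A.T@(np.asarray(p,float)-f["eye"]); return np.array([f["cx"]+F*c[0]/-c[2], f["cy"]-F*c[1]/-c[2]])
E
python3 - <<'E'
from h import *
f=eyes.grab_frame("top"); im=f["image"]
s=env.state(); print(proj(f,s["ee_pos"]))
m=(im.min(2)>130).astype(np.uint8); m[:225]=0;m[265:]=0;m[:,:310]=0;m[:,430:]=0
v,u=np.nonzero(m); print(u.min(),u.max()); l=cv2.fitLine(np.c_[u,v].astype(np.float32),2,0,.01,.01).ravel(); print(l)
for px in [(307,244),(328,245),(402,245),(424,246)]: print(px,ray(f,*px,12))
for px in [(202,214),(263,214),(201,243),(262,244)]: print(px,ray(f,*px,3))
c=im[195:270,190:440]; c=cv2.resize(c,(800,240),interpolation=cv2.INTER_CUBIC)
g=eyes.grab_frame("scene"); d=g["image"][150:280,120:370]; d=cv2.resize(d,(692,360),interpolation=cv2.INTER_CUBIC)
o=np.zeros((600,800,3),np.uint8); o[:240]=c; o[240:,:692]=d; cv2.imwrite("pics/c1.png",o)
E
```

```text
[ 19.44004454 364.75001039]
318 415
[9.9997050e-01 7.6780175e-03 3.5920276e+02 2.4397926e+02]
(307, 244) [ 497.42570324 -112.22578702   12.        ]
(328, 245) [ 493.07566718 -168.14480894   12.        ]
(402, 245) [ 487.22725957 -364.4917473    12.        ]
(424, 246) [ 482.83917516 -422.34162269   12.        ]
(202, 214) [589.4078885  171.81559968   3.        ]
(263, 214) [584.12865975   4.50189616   3.        ]
(201, 243) [509.69363904 174.33709864   3.        ]
(262, 244) [502.03477373   8.86356765   3.        ]
```

View pics/c1.png

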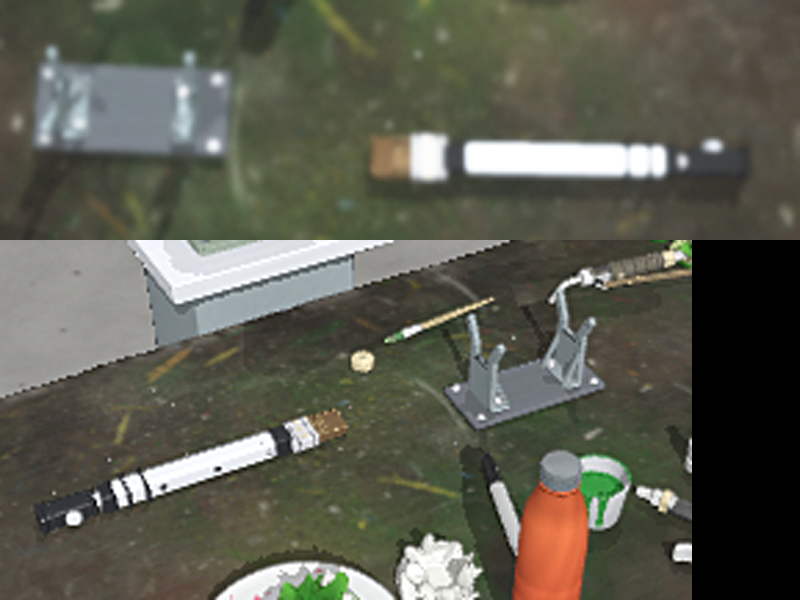

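```bash
cat >> h.py <<'E'
def go(p,yaw,s=None):
    s=s or env.state(); A=R.from_euler("xyz",s["ee_rot"],degrees=True); B=R.from_euler("xyz",[180,0,yaw],degrees=True)
    print("shift",np.round(A.inv().apply(np.array(p,float)-s["ee_pos"])/1e3,4),"turn",np.round((A.inv()*B).as_rotvec(degrees=True),2))
E
python3 -c "
from h import *
go([480,90,300],87.5)"
```

```text
shift [-0.4044 -0.301  -0.0674] turn [-5.000e-02  4.000e-02  6.902e+01]
```

>>> send_rows:
  targets: "-0.404 -0.301 -0.067 0 0 69 100;-0.404 -0.301 -0.067 0 0 69 100;-0.404 -0.301 -0.067 0 0 69 100;-0.404 -0.301 -0.067 0 0 69 100;-0.404 -0.301 -0.067 0 0 69 100;-0.404 -0.301 -0.067 0 0 69 100;-0.404 -0.301 -0.067 0 0 69 100;-0.404 -0.301 -0.067 0 0 69 100;-0.404 -0.301 -0.067 0 0 69 100;-0.404 -0.301 -0.067 0 0 69 100;-0.404 -0.301 -0.067 0 0 69 100;-0.404 -0.301 -0.067 0 0 69 100"

```text
time_s: 1.2
ee_pos: [476.1, 95.4, 299.0]
ee_rot: [180.0, -0.0, 87.5]
force: [0.3, -0.1, 0.8]
gripper_width: 91.4
gripper_force: 0.0
```

>>> send_rows:
  targets: "0 0 0 0 0 0 100;0 0 0 0 0 0 100;0 0 0 0 0 0 100"

```text
time_s: 1.45
ee_pos: [475.2, 97.6, 298.3]
ee_rot: [-179.9, -0.0, 87.5]
force: [0.2, 0.3, -0.9]
gripper_width: 91.0
gripper_force: 0.0
```

```bash
python3 - <<'E'
from h import *
s=env.state(); print(s["time_s"],s["ee_pos"],s["ee_rot"],s["qpos"])
f=eyes.grab_frame("wrist"); cv2.imwrite("pics/w1.png",f["image"]); print({k:v for k,v in f.items() if k!="image"})
for p in [(546.5,90,62),(546.5,30,62),(546.5,140,62),(489,-271,10)]: print(proj(f,p))
go([470,-275,260],87.3)
E
```

```text
1.45 [475.22691043  97.60819714 298.29566723] [-1.79933675e+02 -3.19310003e-02  8.74767034e+01] [1.02185455e+01 8.02515916e+00 9.39461727e+01 4.67809519e-02
 7.80863214e+01 1.27321432e+01]
{'fovy': 58.45263782894315, 'cx': 283.29675510651805, 'cy': 203.49009622196422, 'eye': array([479.6487359 , 176.36980888, 449.13073003]), 'attitude': array([-16.19639698,   0.06713766,  -2.5769942 ])}
[350.89316695 176.88903099]
[350.60805828 230.45660017]
[351.14986891 128.65865087]
[303.89222946 413.97292792]
shift [-0.3731  0.0109  0.0381] turn [-0.07 -0.02  0.27]
```

View pics/w1.png

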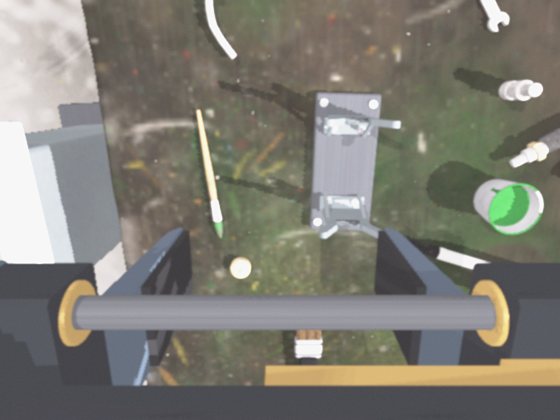

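```bash
python3 - <<'E'
from h import *
im=cv2.imread("pics/w1.png"); c=im[85:245,300:410]; cv2.imwrite("pics/c2.png",cv2.resize(c,None,fx=3.7,fy=3.7,interpolation=cv2.INTER_CUBIC))
E
```

```text
(no output)
```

View pics/c2.png

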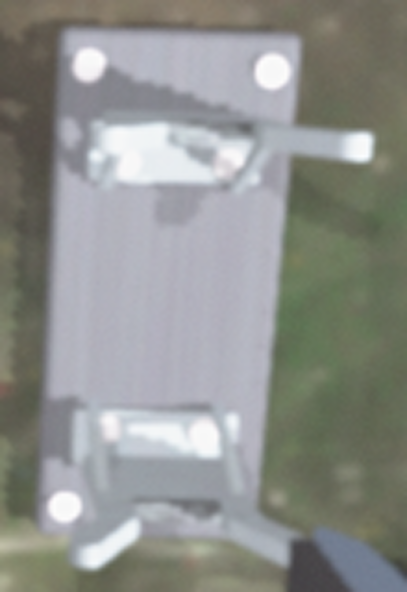

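>>> send_rows:
  targets: "-0.373 0.011 0.038 0 0 0 100;-0.373 0.011 0.038 0 0 0 100;-0.373 0.011 0.038 0 0 0 100;-0.373 0.011 0.038 0 0 0 100;-0.373 0.011 0.038 0 0 0 100;-0.373 0.011 0.038 0 0 0 100;-0.373 0.011 0.038 0 0 0 100;-0.373 0.011 0.038 0 0 0 100;-0.373 0.011 0.038 0 0 0 100;-0.373 0.011 0.038 0 0 0 100;-0.373 0.011 0.038 0 0 0 100;-0.373 0.011 0.038 0 0 0 100"

```text
time_s: 2.5
ee_pos: [470.7, -273.9, 260.3]
ee_rot: [-180.0, -0.1, 87.6]
force: [0.6, 1.2, 0.3]
gripper_width: 91.3
gripper_force: 0.0
```

```bash
python3 - <<'E'
from h import *
s=env.state(); print(s["time_s"],s["ee_pos"],s["ee_rot"])
f=eyes.grab_frame("wrist"); cv2.imwrite("pics/w2.png",f["image"]); print({k:v for k,v in f.items() if k!="image"})
for p in [(489,-271,10)]: print(proj(f,p))
E
```

```text
2.5 [ 470.73969602 -273.8908597   260.34091924] [-1.79958002e+02 -8.19483997e-02  8.76123291e+01]
{'fovy': 58.45263782894315, 'cx': 283.29675510651805, 'cy': 203.49009622196422, 'eye': array([ 474.91640305, -195.24849994,  411.27034578]), 'attitude': array([-16.14532599,   0.03746474,  -2.44286521])}
[299.52026915 167.03848289]
```

View pics/w2.png

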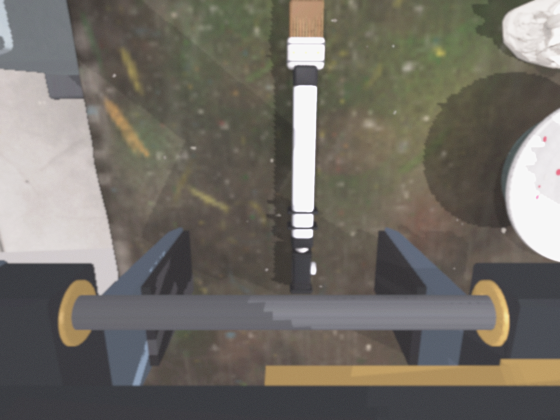

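```bash
python3 - <<'E'
from h import *
b=dict(fovy=58.45263782894315,cx=283.29675510651805,cy=203.49009622196422,image=np.zeros((420,560,3)))
f1=dict(b,eye=np.array([479.6487359,176.36980888,449.13073003]),attitude=np.array([-16.19639698,.06713766,-2.5769942]))
f2=dict(b,eye=np.array([474.91640305,-195.24849994,411.27034578]),attitude=np.array([-16.14532599,.03746474,-2.44286521]))
c=lambda x,y,z:ray(f1,300+x/3.7,85+y/3.7,z).round(1)
for z in(3,6):
  for p in [(62,30),(300,37),(42,530),(88,65),(272,70),(64,507)]: print(z,p,c(*p,z))
print("front floor",c(178,512,62),"edges",c(135,512,62),c(222,512,62))
print("rear?",c(205,150,62),c(205,125,62),c(205,180,62)); print("tips",c(90,555,100),c(360,145,100))
im=cv2.imread("pics/w2.png")
for r in (90,120,150,180,200,207,215,222,230,237,250,270):
    k=np.nonzero(im[r,270:340].min(1)>140)[0]+270; print(r,(k.min(),k.max()) if len(k) else None, end=" ")
print(); col=im[195:245,299:308].mean((1,2)).astype(int); print(col)
for p in [(307,1),(306,90),(304,185),(303,219),(302.5,240)]: print(p,ray(f2,*p,20 if p[1]>5 else 12).round(1))
E
```

```text
3 (62, 30) [517.3 176.2   3. ]
3 (300, 37) [590.6 170.8   3. ]
3 (42, 530) [507.2  12.9   3. ]
3 (88, 65) [525.2 165.4   3. ]
3 (272, 70) [582.2 161.3   3. ]
3 (64, 507) [514.9  20.8   3. ]
6 (62, 30) [517.1 176.2   6. ]
6 (300, 37) [589.9 170.8   6. ]
6 (42, 530) [507.  14.   6.]
6 (88, 65) [524.8 165.5   6. ]
6 (272, 70) [581.5 161.4   6. ]
6 (64, 507) [514.6  21.9   6. ]
front floor [543.7  38.3  62. ] edges [531.1  38.9  62. ] [556.7  37.8  62. ]
rear? [550.8 142.9  62. ] [550.7 149.6  62. ] [550.9 134.8  62. ]
tips [513.9  40.7 100. ] [582.  145.7 100. ]
90 (np.int64(293), np.int64(316)) 120 (np.int64(293), np.int64(315)) 150 (np.int64(293), np.int64(315)) 180 (np.int64(292), np.int64(314)) 200 (np.int64(292), np.int64(313)) 207 (np.int64(293), np.int64(313)) 215 (np.int64(293), np.int64(313)) 222 (np.int64(292), np.int64(313)) 230 (np.int64(292), np.int64(312)) 237 (np.int64(294), np.int64(311)) 250 (np.int64(297), np.int64(307)) 270 (np.int64(310), np.int64(316)) 
[247 247 247 247 247 247 247 247 247 247 247 247 247 247 248 250 229 126
 143 236 249 248 247 247 247 247 247 247 247 247 248 249 187 113 212 250
 248 247 247 247 247 249 243 160  83  71  73  71  71  69]
(307, 1) [ 501. -110.   12.]
(306, 90) [ 497.5 -191.6   20. ]
(304, 185) [ 492.8 -288.8   20. ]
(303, 219) [ 490.7 -327.    20. ]
(302.5, 240) [ 489.4 -351.7   20. ]
```

```bash
python3 - <<'E'
from h import *
b=dict(fovy=58.45263782894315,cx=283.29675510651805,cy=203.49009622196422,image=np.zeros((420,560,3)))
f1=dict(b,eye=np.array([479.6487359,176.36980888,449.13073003]),attitude=np.array([-16.19639698,.06713766,-2.5769942]))
f2=dict(b,eye=np.array([474.91640305,-195.24849994,411.27034578]),attitude=np.array([-16.14532599,.03746474,-2.44286521]))
for p in [(304.5,90),(304,150),(302.5,207),(302.5,212.3),(302.5,228),(302.5,220.2),(302.5,237.5)]: print(p,ray(f2,*p,20).round(1))
for z in (0,62,100):
  for x in((-50,60)):
    for y in (-13,13,-26,26):
      c=np.array([548.8,92])+x*np.array([-.0645,-.998])+y*np.array([.998,-.0645]); q=proj(f1,[*c,z]); print(z,x,y,((q-[300,85])*3.7).round())
t=eyes.grab_frame("top"); s=eyes.grab_frame("scene")
for p in [(249.4,213.8),(205.6,210.6)]: print("top",ray(t,*p,100).round(1))
for p in [(290.5,178.2),(299.9,189.7),(323,168),(333.8,178.9)]: print("sc",ray(s,*p,100).round(1))
d=s["image"][160:225,275:350]; d=cv2.resize(d,None,fx=8,fy=8,interpolation=cv2.INTER_CUBIC); cv2.imwrite("pics/c3.png",d)
E
```

```text
(304.5, 90) [ 496.  -191.5   20. ]
(304, 150) [ 493.9 -251.3   20. ]
(302.5, 207) [ 490.5 -313.3   20. ]
(302.5, 212.3) [ 490.4 -319.3   20. ]
(302.5, 228) [ 489.9 -337.5   20. ]
(302.5, 220.2) [ 490.1 -328.4   20. ]
(302.5, 237.5) [ 489.5 -348.7   20. ]
0 -50 -13 [132. 137.]
0 -50 13 [214. 138.]
0 -50 -26 [ 91. 136.]
0 -50 26 [255. 139.]
0 60 -13 [113. 468.]
0 60 13 [190. 470.]
0 60 -26 [ 75. 467.]
0 60 26 [228. 470.]
62 -50 -13 [162. 153.]
62 -50 13 [257. 155.]
62 -50 -26 [115. 152.]
62 -50 26 [304. 155.]
62 60 -13 [138. 531.]
62 60 13 [226. 533.]
62 60 -26 [ 94. 530.]
62 60 26 [270. 533.]
100 -50 -13 [186. 165.]
100 -50 13 [291. 167.]
100 -50 -26 [133. 164.]
100 -50 26 [343. 168.]
100 60 -13 [157. 579.]
100 60 13 [254. 581.]
100 60 -26 [109. 578.]
100 60 26 [302. 582.]
top [568.9  33.3 100. ]
top [580.7 144.8 100. ]
sc [522.3  38.5 100. ]
sc [582.8  29.7 100. ]
sc [526.  152.5 100. ]
sc [588.2 144.4 100. ]
```

View pics/c3.png

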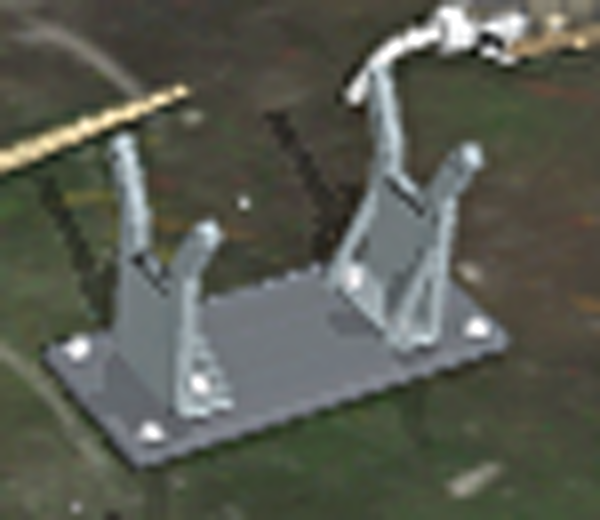

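```bash
python3 -c "
from h import *
go([545,12,260],86.3)"
```

```text
shift [0.2884 0.0625 0.0011] turn [ 0.02 -0.02  1.39]
```

>>> send_rows:
  targets: "0.288 0.063 0 0 0 1.4 100;0.288 0.063 0 0 0 1.4 100;0.288 0.063 0 0 0 1.4 100;0.288 0.063 0 0 0 1.4 100;0.288 0.063 0 0 0 1.4 100;0.288 0.063 0 0 0 1.4 100;0.288 0.063 0 0 0 1.4 100;0.288 0.063 0 0 0 1.4 100;0.288 0.063 0 0 0 1.4 100;0.288 0.063 0 0 0 1.4 100;0.288 0.063 0 0 0 1.4 100"

```text
time_s: 3.57
ee_pos: [545.4, 8.8, 260.9]
ee_rot: [180.0, 0.0, 86.1]
force: [0.4, 0.7, 0.1]
gripper_width: 91.4
gripper_force: 0.0
```

```bash
python3 - <<'E'
from h import *
s=env.state(); print(s["time_s"],s["ee_pos"],s["ee_rot"])
f=eyes.grab_frame("wrist"); print({k:v for k,v in f.items() if k!="image"})
import pickle; pickle.dump(f,open("w3.pkl","wb"))
cv2.imwrite("pics/w3.png",cv2.resize(f["image"][0:240,190:390],None,fx=2.5,fy=2.5,interpolation=cv2.INTER_CUBIC))
go([493.5-.3,-273,140],87.4)
E
```

```text
3.5667 [545.40845602   8.80094218 260.85652782] [1.79996484e+02 2.55532584e-02 8.61137527e+01]
{'fovy': 58.45263782894315, 'cx': 283.29675510651805, 'cy': 203.49009622196422, 'eye': array([551.54093206,  87.63105831, 411.61451276]), 'attitude': array([-1.62538364e+01, -4.22089795e-03, -3.94036024e+00])}
shift [-0.2843 -0.0328  0.121 ] turn [ 0.01  0.02 -1.34]
```

View pics/w3.png

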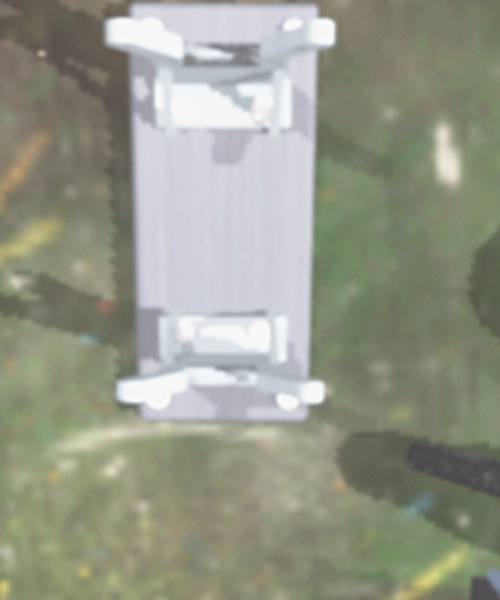

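```bash
python3 - <<'E'
from h import *
import pickle; f=pickle.load(open("w3.pkl","rb"))
for p,z in [((222,53),62),((218,378),62),((120,391),100),((325,391),100),((107,34),100),((335,33),100),((132,5),5),((318,5),5),((140,420),5),((307,420),5)]:
    print(p,z,ray(f,190+p[0]/2.5,p[1]/2.5,z).round(1))
E
```

```text
(222, 53) 62 [551.8 147.2  62. ]
(218, 378) 62 [542.4  37.   62. ]
(120, 391) 100 [510.4  40.4 100. ]
(325, 391) 100 [578.7  35.7 100. ]
(107, 34) 100 [517.6 148.3 100. ]
(335, 33) 100 [586.2 143.9 100. ]
(132, 5) 5 [518.1 176.4   5. ]
(318, 5) 5 [590.5 171.4   5. ]
(140, 420) 5 [505.4  12.7   5. ]
(307, 420) 5 [578.5   7.6   5. ]
```

```bash
python3 -c "
from h import *
go([492.7,-273.5,100],87.4)"
```

```text
shift [-0.2848 -0.0333  0.161 ] turn [ 0.01  0.02 -1.34]
```

>>> send_rows:
  targets: "-0.285 -0.033 0.161 0 0 -1.3 100;-0.285 -0.033 0.161 0 0 -1.3 100;-0.285 -0.033 0.161 0 0 -1.3 100;-0.285 -0.033 0.161 0 0 -1.3 100;-0.285 -0.033 0.161 0 0 -1.3 100;-0.285 -0.033 0.161 0 0 -1.3 100;-0.285 -0.033 0.161 0 0 -1.3 100;-0.285 -0.033 0.161 0 0 -1.3 100;-0.285 -0.033 0.161 0 0 -1.3 100;-0.285 -0.033 0.161 0 0 -1.3 100;-0.285 -0.033 0.161 0 0 -1.3 100;-0.285 -0.033 0.161 0 0 -1.3 100"

```text
time_s: 4.62
ee_pos: [494.0, -272.5, 100.6]
ee_rot: [179.9, 0.0, 87.4]
force: [-0.1, 0.5, 0.3]
gripper_width: 91.0
gripper_force: 0.0
```

```bash
python3 -c "
from h import *
s=env.state(); print(s['ee_pos'],s['ee_rot'])
go([492.7,-273.5,23],87.4)"
```

```text
[ 494.02689579 -272.54600961  100.55110947] [1.79917963e+02 1.78295019e-02 8.74198684e+01]
shift [-0.001  -0.0014  0.0775] turn [0.08 0.02 0.02]
```

Descend and close with 25 N.

>>> send_rows:
  targets: "-0.001 -0.001 0.03 0 0 0 100;-0.001 -0.001 0.055 0 0 0 80;-0.001 -0.001 0.07 0 0 0 60;-0.001 -0.001 0.077 0 0 0 60;-0.001 -0.001 0.077 0 0 0 60;-0.001 -0.001 0.077 0 0 0 15;-0.001 -0.001 0.077 0 0 0 15;-0.001 -0.001 0.077 0 0 0 15;-0.001 -0.001 0.077 0 0 0 10;-0.001 -0.001 0.077 0 0 0 5;-0.001 -0.001 0.077 0 0 0 5;-0.001 -0.001 0.077 0 0 0 5"
  grip_force: 30

```text
time_s: 5.62
ee_pos: [493.2, -274.0, 23.2]
ee_rot: [179.9, 0.0, 87.4]
force: [1.4, 0.2, 2.4]
gripper_width: 26.6
gripper_force: 30.0
```

```bash
python3 -c "
from h import *
s=env.state(); print(s['ee_pos'],s['ee_rot'],s['gripper_width'],s['gripper_force'])"
```

```text
[ 493.18647543 -273.95624422   23.15486283] [1.79916778e+02 2.01500761e-02 8.73933985e+01] 26.587336999823314 30.000576674938202
```

>>> send_rows:
  targets: "0 0 0 0 0 0 5;0 0 0 0 0 0 5;0 0 0 0 0 0 5"

```text
time_s: 5.87
ee_pos: [493.2, -274.0, 23.2]
ee_rot: [179.9, 0.0, 87.4]
force: [1.2, -0.1, 5.0]
gripper_width: 26.9
gripper_force: 30.0
```

```bash
python3 - <<'E'
from h import *
s=env.state(); print(s["time_s"],s["ee_pos"],s["gripper_width"])
f=eyes.grab_frame("wrist");t=eyes.grab_frame("top")
o=np.zeros((420,800,3),np.uint8); o[:,:560]=f["image"]; o[:240,560:]=cv2.resize(t["image"][205:285,290:370],(240,240),interpolation=cv2.INTER_CUBIC); o[240:420,560:]=cv2.resize(t["image"][215:275,370:450],(240,180),interpolation=cv2.INTER_CUBIC)
cv2.imwrite("pics/w4.png",o)
E
```

```text
5.8667 [ 493.181025  -273.978145    23.1534037] 26.87046664765976
```

View pics/w4.png

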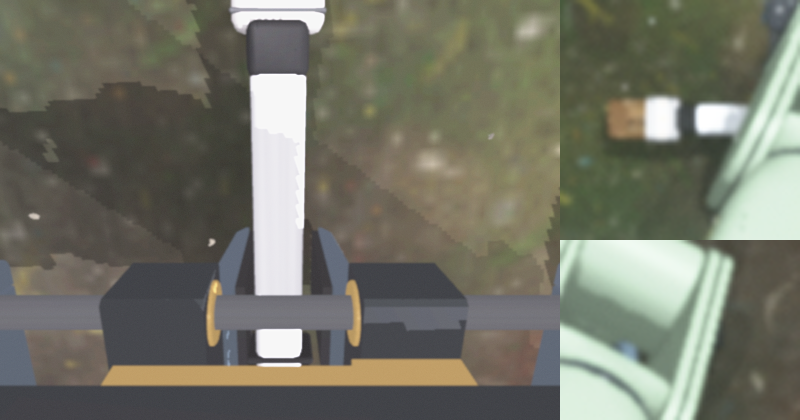

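>>> send_rows:
  targets: "0 0 -0.01 0 0 0 5;0 0 -0.02 0 0 0 5;0 0 -0.04 0 0 0 5;0 0 -0.06 0 0 0 5;0 0 -0.08 0 0 0 5;0 0 -0.10 0 0 0 5;0 0 -0.117 0 0 0 5;0 0 -0.117 0 0 0 5;0 0 -0.117 0 0 0 5"

```text
time_s: 6.72
ee_pos: [492.6, -273.8, 140.2]
ee_rot: [179.9, 0.0, 87.4]
force: [-0.6, 0.3, -4.0]
gripper_width: 26.6
gripper_force: 30.0
```

```bash
python3 - <<'E'
from h import *
s=env.state(); print(s["time_s"],s["ee_pos"],s["gripper_width"],s["force"],s["torque"])
f=eyes.grab_frame("wrist");t=eyes.grab_frame("scene")
o=np.zeros((600,800,3),np.uint8); o[:420,:560]=f["image"]; cv2.imwrite("pics/w5.png",np.vstack([f["image"][:,120:480][:400],cv2.resize(t["image"][140:260,110:290],(360,240))[:200]])); cv2.imwrite("pics/s5.png",t["image"])
go([548.05,92.0,140],86.0)
E
```

```text
6.7167 [ 492.59137163 -273.75392775  140.19853611] 26.629598635219875 [-0.60427522  0.25325298 -4.02734839] [-0.09361208  0.07590415  0.01560462]
shift [ 0.3673  0.04   -0.0012] turn [-0.15 -0.08  1.42]
```

View pics/w5.png

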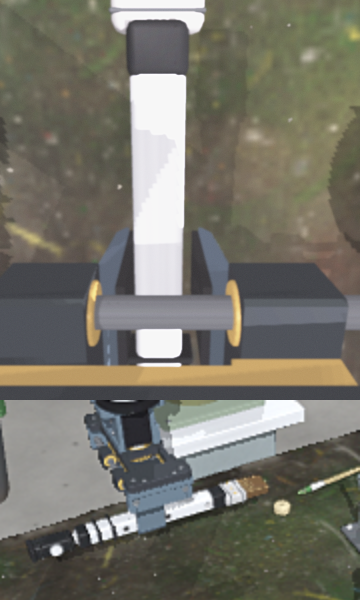

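```bash
cat > m.py <<'E'
from h import *
def axis(f,s,dz):
    im=f["image"]; z=s["ee_pos"][2]+dz; P=[]
    for r in range(90,230,10):
        k=np.nonzero(im[r,230:330].min(1)>150)[0]+230
        P.append(ray(f,(k.min()+k.max())/2,r,z)[:2])
    P=np.array(P); c=np.polyfit(P[:,1],P[:,0],1); y=s["ee_pos"][1]
    print("axis x at tcp y",np.polyval(c,y).round(2),"tcp",s["ee_pos"].round(1),"slope deg",np.degrees(np.arctan(c[0])).round(2))
    col=im[40:100,272:286].min(2).mean(1); e=np.nonzero(np.diff(col)>25)[0]+40; print("edge rows",e)
    if len(e): print("edge",ray(f,279,e[-1]+.5,z).round(1))
E
python3 - <<'E'
from m import *
f=eyes.grab_frame("wrist"); s=env.state(); axis(f,s,-3)
im=f["image"]
for r in (100,150,200): print(r,im[r,235:325].min(1).tolist())
w=cv2.imread("pics/w2.png"); print(w[75:92,300:309].min(2).mean(1).astype(int))
E
```

```text
axis x at tcp y 490.06 tcp [ 491.6 -273.1  138.1] slope deg 2.67
edge rows [72 73]
edge [ 494.6 -186.5  135.1]
100 [82, 81, 81, 78, 79, 79, 80, 79, 77, 76, 78, 75, 75, 77, 101, 156, 203, 224, 241, 247, 247, 247, 247, 247, 247, 247, 247, 247, 247, 247, 247, 247, 247, 247, 247, 247, 247, 247, 247, 247, 247, 247, 247, 247, 247, 247, 247, 247, 247, 247, 247, 247, 247, 247, 247, 247, 247, 247, 247, 247, 247, 247, 247, 247, 247, 247, 247, 247, 248, 251, 229, 117, 86, 89, 90, 89, 86, 87, 84, 84, 80, 75, 72, 71, 69, 69, 71, 71, 73, 73]
150 [87, 81, 78, 75, 74, 75, 73, 74, 73, 74, 75, 76, 75, 77, 79, 89, 136, 183, 213, 222, 224, 225, 227, 228, 231, 231, 232, 231, 231, 230, 229, 229, 230, 230, 230, 231, 232, 232, 233, 233, 233, 233, 232, 231, 230, 229, 230, 230, 230, 230, 230, 229, 228, 231, 231, 233, 233, 233, 233, 233, 232, 230, 230, 230, 233, 243, 248, 248, 250, 234, 129, 83, 84, 84, 84, 85, 84, 82, 82, 79, 81, 81, 82, 82, 86, 84, 81, 79, 78, 75]
200 [83, 84, 84, 84, 82, 82, 82, 79, 80, 80, 78, 80, 79, 80, 81, 83, 89, 123, 172, 208, 221, 223, 225, 228, 229, 231, 232, 232, 233, 231, 230, 230, 229, 230, 230, 230, 231, 231, 235, 242, 246, 247, 247, 247, 246, 246, 246, 246, 246, 246, 246, 246, 246, 246, 246, 247, 246, 246, 247, 246, 246, 245, 246, 247, 247, 247, 248, 250, 242, 141, 88, 83, 85, 83, 84, 82, 83, 85, 82, 83, 83, 84, 84, 83, 82, 83, 82, 81, 78, 82]
[ 91  89  89  87  87  84  83  81  79 100 205 252 248 247 247 247 247]
```

```bash
python3 - <<'E'
from h import *
go([550,92,145],86.0)
for i in range(4):
    eyes.grab_frame("wrist"); s=env.state(); print(s["ee_pos"].round(1))
E
```

```text
shift [ 0.3674  0.0419 -0.0064] turn [-0.18 -0.09  1.42]
[ 491.7 -273.2  138.1]
[ 491.9 -273.3  138.2]
[ 492.1 -273.4  138.4]
[ 492.2 -273.5  138.6]
```

>>> send_rows:
  targets: "0.367 0.042 -0.007 0 0 1.4 5;0.367 0.042 -0.007 0 0 1.4 5;0.367 0.042 -0.007 0 0 1.4 5;0.367 0.042 -0.007 0 0 1.4 5;0.367 0.042 -0.007 0 0 1.4 5;0.367 0.042 -0.007 0 0 1.4 5;0.367 0.042 -0.007 0 0 1.4 5;0.367 0.042 -0.007 0 0 1.4 5;0.367 0.042 -0.007 0 0 1.4 5;0.367 0.042 -0.007 0 0 1.4 5;0.367 0.042 -0.007 0 0 1.4 5;0.367 0.042 -0.007 0 0 1.4 5"

```text
time_s: 8.07
ee_pos: [550.7, 90.8, 146.1]
ee_rot: [-179.9, 0.0, 86.1]
force: [-0.7, -0.3, -3.2]
gripper_width: 26.6
gripper_force: 30.0
```

```bash
python3 - <<'E'
from m import *
for i in range(6):
    f=eyes.grab_frame("wrist"); s=env.state(); print(s["ee_pos"].round(1),s["ee_rot"].round(2))
axis(f,s,-3); go([550,92,145],86.0)
d=np.array([-.0698,-.9976]); fx=f; 
cv2.imwrite("pics/w6.png",f["image"])
E
```

```text
[550.7  90.2 146.2] [-1.7994e+02  4.0000e-02  8.6000e+01]
[550.8  89.8 146.3] [-1.7995e+02  3.0000e-02  8.5950e+01]
[550.9  89.7 146.5] [-1.7996e+02  2.0000e-02  8.5920e+01]
[551.   89.7 146.6] [-1.7998e+02  1.0000e-02  8.5910e+01]
[551.   89.8 146.6] [-179.99    0.     85.91]
[551.1  89.9 146.7] [-180.     -0.     85.92]
axis x at tcp y 549.94 tcp [551.1  89.9 146.7] slope deg 3.45
edge rows [72 73 74]
edge [556.3 176.  143.7]
shift [ 0.002  -0.0013  0.0017] turn [-0.   -0.   -0.08]
```

>>> send_rows:
  targets: "0.002 -0.0017 0 0 0 0.4 5;0.002 -0.0017 0.01 0 0 0.4 5;0.002 -0.0017 0.02 0 0 0.4 5;0.002 -0.0017 0.03 0 0 0.4 5;0.002 -0.0017 0.036 0 0 0.4 5;0.002 -0.0017 0.042 0 0 0.4 5;0.002 -0.0017 0.046 0 0 0.4 5;0.002 -0.0017 0.05 0 0 0.4 5;0.002 -0.0017 0.053 0 0 0.4 5;0.002 -0.0017 0.056 0 0 0.4 5;0.002 -0.0017 0.056 0 0 0.4 5"

```text
time_s: 9.28
ee_pos: [549.4, 93.1, 90.2]
ee_rot: [-180.0, 0.0, 85.6]
force: [-0.9, -0.5, -3.5]
gripper_width: 26.7
gripper_force: 30.0
```

```bash
python3 - <<'E'
from m import *
for i in range(4):
    f=eyes.grab_frame("wrist"); s=env.state()
    print(s["ee_pos"].round(1),s["force"].round(1),s["torque"].round(2))
axis(f,s,-3)
E
```

```text
[549.5  93.1  90.6] [-0.2 -0.2 -3.1] [-0.04  0.02  0.01]
[549.7  93.1  90.8] [-0.6 -0.1 -2.5] [-0.07  0.05 -0.04]
[549.8  93.1  90.9] [-0.5 -0.7 -2.9] [-0.09  0.07 -0.01]
[549.9  93.2  91. ] [ 0.1  0.1 -1.9] [-0.11  0.05  0.09]
axis x at tcp y 547.92 tcp [549.9  93.2  91. ] slope deg 4.73
edge rows [72 73 74]
edge [555.5 179.3  88. ]
```

>>> send_rows:
  targets: "0 0 0.002 0 0 0 5;0 0 0.003 0 0 0 5;0 0 0.004 0 0 0 5;0 0 0.005 0 0 0 5;0 0 0.005 0 0 0 5"

```text
time_s: 9.9
ee_pos: [549.4, 93.1, 85.4]
ee_rot: [-180.0, 0.0, 85.6]
force: [0.8, -0.4, -2.8]
gripper_width: 26.8
gripper_force: 30.0
```

```bash
python3 - <<'E'
from m import *
for i in range(3):
    f=eyes.grab_frame("wrist"); s=env.state()
    print(s["ee_pos"].round(1),s["force"].round(1),s["torque"].round(2))
axis(f,s,-3)
E
```

```text
[549.5  93.1  85.5] [ 0.1  0.4 -2.7] [-0.09  0.09  0.02]
[549.6  93.1  85.6] [ 0.6 -0.1 -3.6] [-0.09  0.06  0.05]
[549.6  93.1  85.7] [ 0.5  0.9 -2.3] [-0.13  0.06  0.05]
axis x at tcp y 547.79 tcp [549.6  93.1  85.7] slope deg 4.59
edge rows [72 73 74]
edge [555.3 179.3  82.7]
```

>>> send_rows:
  targets: "0 0 0.0007 0 0 0 5;0 0 0.0013 0 0 0 5;0 0 0.0013 0 0 0 5;0 0 0.0013 0 0 0 33;0 0 0.0013 0 0 0 36;0 0 0.0013 0 0 0 40;0 0 0.0013 0 0 0 50;0 0 0.0013 0 0 0 60;0 0 0.0013 0 0 0 70;0 0 0.0013 0 0 0 70"

```text
time_s: 10.88
ee_pos: [549.6, 93.1, 84.3]
ee_rot: [-180.0, -0.0, 85.6]
force: [0.0, 0.4, 0.3]
gripper_width: 60.3
gripper_force: 0.0
```

```bash
python3 - <<'E'
from m import *
for i in range(3):
    f=eyes.grab_frame("wrist"); s=env.state()
    print(s["ee_pos"].round(1),s["force"].round(1),s["gripper_width"])
axis(f,s,-4.3)
E
```

```text
[549.6  93.1  84.3] [-0.1 -0.4 -1. ] 62.82625873846655
[549.6  93.1  84.3] [-0.3 -0.   0. ] 63.35952661329229
[549.6  93.1  84.3] [ 0.4 -0.1 -0. ] 64.06839285047859
axis x at tcp y 547.72 tcp [549.6  93.1  84.3] slope deg 4.77
edge rows [72 73]
edge [555.3 179.7  80. ]
```

```bash
python3 -c "
from h import *
go([539.3,-24.2,73],85.6)"
```

```text
shift [-0.1178 -0.0013  0.0113] turn [-0.   -0.    0.02]
```

>>> send_rows:
  targets: "0 0 -0.03 0 0 0 70;0 0 -0.065 0 0 0 70;-0.02 0 -0.068 0 0 0 70;-0.06 -0.001 -0.068 0 0 0 70;-0.1 -0.0013 -0.068 0 0 0 70;-0.118 -0.0013 -0.068 0 0 0 70;-0.118 -0.0013 -0.05 0 0 0 70;-0.118 -0.0013 -0.05 0 0 0 70"

```text
time_s: 11.7
ee_pos: [537.5, -25.6, 132.4]
ee_rot: [-179.8, -0.0, 85.5]
force: [0.3, -0.2, 0.3]
gripper_width: 63.6
gripper_force: 0.0
```

```bash
python3 - <<'E'
from m import *
for i in range(3):
    f=eyes.grab_frame("wrist"); s=env.state()
    print(s["time_s"],s["ee_pos"].round(1),s["force"].round(1),s["gripper_width"])
im=f["image"]; z=81.5; P=[];
for r in range(20,300,12):
    k=np.nonzero(im[r,230:340].min(1)>190)[0]+230
    if len(k)>12: P.append([r,k.min(),k.max(),*ray(f,(k.min()+k.max())/2,r,z)[:2].round(1)])
for p in P: print(p)
pr=proj(f,[544.1,38,83]); c=int(round(pr[0])); print(pr)
col=im[:,c-4:c+5].min(2).mean(1).astype(int); print(col[40:260].tolist())
go([539.3,-24.2,73],85.6)
E
```

```text
11.75 [538.  -24.8 133.2] [-0.5  0.2 -0.5] 63.80311635029902
11.8 [538.8 -24.3 134. ] [ 0.7 -0.7  0.4] 64.01871162562068
11.85 [539.3 -24.1 134.5] [-0.2 -0.1  0.2] 63.49749029953493
[20, np.int64(261), np.int64(305), np.float64(548.1), np.float64(89.5)]
[32, np.int64(261), np.int64(305), np.float64(547.7), np.float64(84.1)]
[44, np.int64(261), np.int64(305), np.float64(547.3), np.float64(78.5)]
[56, np.int64(262), np.int64(304), np.float64(546.8), np.float64(72.9)]
[68, np.int64(262), np.int64(304), np.float64(546.4), np.float64(67.2)]
[80, np.int64(262), np.int64(304), np.float64(546.0), np.float64(61.4)]
[92, np.int64(262), np.int64(304), np.float64(545.5), np.float64(55.5)]
[104, np.int64(265), np.int64(319), np.float64(549.7), np.float64(49.1)]
[116, np.int64(263), np.int64(302), np.float64(544.3), np.float64(43.4)]
[128, np.int64(230), np.int64(339), np.float64(544.9), np.float64(37.1)]
[140, np.int64(238), np.int64(327), np.float64(543.3), np.float64(30.9)]
[152, np.int64(263), np.int64(303), np.float64(543.1), np.float64(24.4)]
[188, np.int64(272), np.int64(295), np.float64(54
[... 416 characters left out ...]
8, 247, 247, 247, 247, 247, 247, 247, 247, 247, 247, 247, 247, 247, 247, 247, 247, 247, 247, 247, 247, 247, 247, 247, 248, 249, 247, 153, 89, 85, 78, 97, 201, 252, 248, 247, 247, 247, 247, 247, 247, 247, 247, 247, 247, 247, 247, 247, 248, 251, 230, 107, 74, 80, 84, 86, 85, 84, 84, 83, 81, 81, 80, 80, 78, 77, 75, 75, 74, 72, 70, 68, 93, 190, 247, 247, 246, 246, 246, 246, 247, 246, 187, 88, 60, 63, 68, 70, 70, 71, 75, 76, 72, 74, 72, 72, 71, 71, 69, 67, 68, 71, 73, 73, 71, 71, 69, 69, 69, 69, 68, 71, 72, 71, 71, 70, 69, 69, 72, 74, 74, 72, 72, 69, 64, 60, 60, 59, 60, 63, 65, 65, 65, 66, 65, 66, 66, 66, 65, 67, 67, 66, 66, 66, 66, 66, 65]
shift [-0.0002 -0.      0.0615] turn [-0.01 -0.02  0.04]
```

>>> send_rows:
  targets: "0.0005 0 0.025 0 0 0 70;0.0005 0 0.045 0 0 0 70;0.0005 0 0.058 0 0 0 70;0.0005 0 0.0615 0 0 0 70;0.0005 0 0.0615 0 0 0 70;0.0005 0 0.0615 0 0 0 45;0.0005 0 0.0615 0 0 0 35;0.0005 0 0.0615 0 0 0 30;0.0005 0 0.0615 0 0 0 10;0.0005 0 0.0615 0 0 0 5;0.0005 0 0.0615 0 0 0 5;0.0005 0 0.0615 0 0 0 5"
  grip_force: 20

```text
time_s: 12.85
ee_pos: [538.9, -24.0, 73.1]
ee_rot: [-180.0, 0.0, 85.6]
force: [-0.4, 0.6, 3.2]
gripper_width: 22.1
gripper_force: 20.0
```

>>> send_rows:
  targets: "0 0 0 0 0 0 5;0 0 0 0 0 0 5;0 0 0 0 0 0 5;0 0 0 0 0 0 5"

```text
time_s: 13.18
ee_pos: [539.1, -24.0, 73.0]
ee_rot: [-180.0, 0.0, 85.6]
force: [-2.2, -0.1, 5.6]
gripper_width: 21.4
gripper_force: 20.0
```

```bash
python3 - <<'E'
from m import *
for i in range(3):
    f=eyes.grab_frame("wrist"); s=env.state()
    print(s["time_s"],s["ee_pos"].round(1),s["force"].round(1),s["gripper_width"],s["gripper_force"])
E
```

```text
13.2333 [539. -24.  73.] [-3.1 -0.4  4.8] 22.028722231657902 19.998756051063538
13.2833 [539. -24.  73.] [-3.2 -0.2  4.7] 21.74123015019696 19.99885194003582
13.3333 [539. -24.  73.] [-3.  -0.7  5.7] 21.99918331477713 19.998807460069656
```

>>> send_rows:
  targets: "-0.003 0 0 0 0 0 5;-0.008 0 0 0 0 0 5;-0.014 0 0 0 0 0 5;-0.020 0 0 0 0 0 5;-0.026 0 0 0 0 0 5;-0.032 0 0 0 0 0 5;-0.038 0 0 0 0 0 5;-0.044 0 0 0 0 0 5;-0.05 0 0 0 0 0 5;-0.056 0 0 0 0 0 5;-0.062 0 0 0 0 0 5;-0.068 0 0 0 0 0 5"

```text
time_s: 14.33
ee_pos: [534.2, -92.4, 72.8]
ee_rot: [180.0, -0.0, 85.6]
force: [-0.2, 3.2, 2.0]
gripper_width: 22.1
gripper_force: 20.0
```

```bash
cat > k.py <<'E'
from m import *
for i in range(3):
    f=eyes.grab_frame("wrist"); s=env.state()
    print(s["time_s"],s["ee_pos"].round(1),s["force"].round(1),s["gripper_width"],s["gripper_force"])
im=f["image"]; 
for r in range(20,230,10):
    k=np.nonzero(im[r,230:340].min(1)>190)[0]+230
    if len(k)>5: print(r,k.min(),k.max(),*ray(f,(k.min()+k.max())/2,r,81.5)[:2].round(1))
c=int(proj(f,[543.5,30,82])[0])
col=im[:,c-4:c+5].min(2).mean(1); e=[r for r in range(1,290) if (col[r]>150)!=(col[r-1]>150)]
print([(r,ray(f,c,r,81.5)[1].round(1)) for r in e])
E
python3 k.py
```

```text
14.3833 [534.2 -93.4  72.8] [-1.3 -0.5  2.6] 22.248445239938942 19.999039694666862
14.4333 [534.2 -93.3  72.8] [-1.1 -2.8  2.7] 22.18780201236521 19.999961033463478
14.4833 [534.2 -93.2  72.9] [-0.9 -2.7  2.6] 22.061303241026103 19.999522268772125
20 230 339 543.3 9.9
30 230 337 542.7 6.7
40 263 303 542.3 3.5
50 265 302 542.2 0.3
60 265 302 542.0 -3.0
70 265 302 541.7 -6.3
80 265 302 541.5 -9.7
90 266 301 541.2 -13.2
100 266 301 540.9 -16.6
110 266 301 540.6 -20.2
120 266 301 540.4 -23.7
130 266 301 540.1 -27.4
140 266 301 539.8 -31.1
150 266 299 539.1 -34.8
160 267 299 539.0 -38.6
170 267 299 538.7 -42.5
180 267 298 538.2 -46.4
190 267 298 537.9 -50.4
200 267 298 537.6 -54.4
210 267 298 537.3 -58.5
220 267 298 537.0 -62.7
[(39, np.float64(3.9)), (234, np.float64(-68.5))]
```

>>> send_rows:
  targets: "-0.006 0 0 0 0 0 5;-0.012 0 0 0 0 0 5;-0.018 0 0 0 0 0 5;-0.024 0 0 0 0 0 5;-0.030 0 0 0 0 0 5;-0.035 0 0 0 0 0 5;-0.038 0 0 0 0 0 5;-0.040 0 0 0 0 0 5;-0.041 0 0 0 0 0 5;-0.042 0 0 0 0 0 5;-0.042 0 0 0 0 0 5;-0.042 0 0 0 0 0 5"

```text
time_s: 15.48
ee_pos: [531.0, -133.8, 72.9]
ee_rot: [180.0, 0.0, 85.6]
force: [-0.1, 0.4, 0.1]
gripper_width: 21.8
gripper_force: 20.0
```

```bash
python3 k.py | sed -n '1,3p;$p'
```

```text
15.5333 [ 531.  -133.8   72.9] [0.  0.5 1.3] 21.94954668089046 19.998767226934433
15.5833 [ 531.  -133.8   72.9] [0.2 0.7 1.3] 22.011788223071356 19.99881997704506
15.6333 [ 531.  -133.8   72.9] [-0.5  0.6  0.1] 21.99616882059385 19.998823776841164
[(234, np.float64(-109.1))]
```

>>> send_rows:
  targets: "-0.001 0 0 0 0 0 5;-0.002 0 0 0 0 0 5;-0.002 0 0 0 0 0 5;-0.002 0 0 0 0 0 5"

```text
time_s: 15.97
ee_pos: [530.8, -135.5, 72.8]
ee_rot: [180.0, -0.0, 85.6]
force: [0.9, 2.7, 0.1]
gripper_width: 22.0
gripper_force: 20.0
```

```bash
python3 k.py | sed -n '1,3p;$p'; python3 - <<'E'
from h import *
t=eyes.grab_frame("top"); im=t["image"]
r0=[proj(t,[548.4-.0698*x,97-.9976*x,82]) for x in (-100,-80,-50,49,60,71,95)]; print(np.round(r0,1))
for x in (-161,-95,-81.4): print(x,proj(t,[548.4-.0698*x,97-.9976*x,82]).round(1))
v=int(r0[0][1]); print(im[v-1:v+2,160:215].mean(0).astype(int).tolist())
E
```

```text
16.0167 [ 530.8 -135.5   72.8] [0.7 1.8 0.5] 21.790381960585613 19.998628199100494
16.0667 [ 530.8 -135.6   72.8] [0.5 2.3 0.7] 21.89152404934909 19.998657703399658
16.1167 [ 530.8 -135.6   72.9] [0.2 1.1 0.5] 22.17651834065692 19.998734816908836
[(234, np.float64(-110.8))]
[[186.7 222.1]
 [194.4 222.4]
 [206.  222.9]
 [244.4 224.4]
 [248.7 224.5]
 [252.9 224.7]
 [262.3 225.1]]
-161 [163.2 221.2]
-95 [188.6 222.2]
-81.4 [193.9 222.4]
[[76, 88, 92], [75, 88, 93], [74, 86, 92], [73, 85, 91], [72, 86, 94], [76, 97, 112], [79, 106, 130], [79, 110, 140], [81, 112, 143], [81, 113, 143], [83, 115, 145], [86, 120, 149], [91, 126, 154], [94, 129, 157], [91, 125, 153], [89, 123, 151], [94, 125, 151], [124, 146, 163], [197, 203, 208], [238, 237, 236], [245, 243, 241], [250, 249, 248], [252, 252, 252], [250, 252, 252], [250, 252, 252], [250, 250, 249], [244, 242, 240], [230, 227, 224], [178, 174, 169], [110, 107, 102], [79, 76, 72], [76, 74, 70], [77, 74, 71], [85, 81, 78], [129, 123, 118], [229, 222, 215], [254, 253, 252], [255, 255, 255], [255, 255, 255], [255, 255, 255], [255, 255, 255], [255, 255, 255], [255, 255, 255], [255, 255, 255], [255, 255, 254], [255, 255, 254], [255, 255, 255], [255, 255, 255], [255, 255, 255], [255, 255, 255], [255, 255, 255], [255, 255, 255], [255, 255, 255], [255, 255, 255], [255, 255, 255]]
```

>>> send_rows:
  targets: "-0.001 0 0 0 0 0 5;-0.002 0 0 0 0 0 5;-0.003 0 0 0 0 0 5;-0.003 0 0 0 0 0 5;-0.003 0 0 0 0 0 5"

```text
time_s: 16.58
ee_pos: [530.6, -138.2, 72.8]
ee_rot: [180.0, -0.1, 85.6]
force: [1.4, 4.4, 0.5]
gripper_width: 21.7
gripper_force: 20.0
```

```bash
python3 k.py | sed -n '1,3p;$p'; python3 - <<'E'
from h import *
t=eyes.grab_frame("top"); im=t["image"]
print(im[221:224,160:200].mean((0,2)).astype(int).tolist())
E
```

```text
16.6333 [ 530.6 -138.2   72.8] [1.4 4.8 0.9] 21.568824226250154 19.99832220375538
16.6833 [ 530.5 -138.2   72.8] [ 0.7  5.  -0.1] 21.759190731753414 19.998407810926437
16.7333 [ 530.5 -138.2   72.8] [ 1.6  4.6 -1.2] 21.78156160518737 19.998357966542244
[(233, np.float64(-113.0))]
[85, 86, 84, 83, 82, 91, 103, 109, 111, 113, 113, 118, 124, 127, 124, 122, 124, 146, 203, 237, 243, 249, 252, 251, 251, 249, 243, 230, 180, 109, 76, 72, 73, 81, 124, 222, 253, 255, 255, 255]
```

>>> send_rows:
  targets: "-0.001 0 0 0 0 0 5;-0.002 0 0 0 0 0 5;-0.003 0 0 0 0 0 5;-0.003 0 0 0 0 0 5;-0.003 0 0 0 0 0 5"

```text
time_s: 17.2
ee_pos: [530.4, -138.5, 72.6]
ee_rot: [-180.0, -0.3, 85.5]
force: [2.7, 15.0, 0.6]
gripper_width: 21.8
gripper_force: 20.0
```

```bash
python3 k.py | sed -n '1,3p;$p'; python3 - <<'E'
from h import *
t=eyes.grab_frame("top"); im=t["image"]
print(im[221:224,160:200].mean((0,2)).astype(int).tolist())
E
```

```text
17.25 [ 530.4 -138.4   72.6] [ 2.7 15.4  0.6] 21.941664098202818 19.9989502876997
17.3 [ 530.4 -138.5   72.6] [ 2.7 14.2  0. ] 21.603724434606914 19.998949393630028
17.35 [ 530.4 -138.5   72.6] [ 3.5 14.   0.1] 22.041277283130132 19.998985826969147
[(233, np.float64(-113.3))]
[85, 85, 84, 82, 81, 90, 103, 109, 112, 113, 114, 117, 123, 127, 127, 124, 122, 143, 203, 237, 243, 249, 252, 251, 251, 249, 243, 230, 180, 109, 76, 73, 73, 80, 122, 221, 253, 255, 255, 255]
```

>>> send_rows:
  targets: "0.001 0 0 0 0 0 5;0.0015 0 0 0 0 0 5;0.0015 0 0 0 0 0 5;0.0015 0 0 0 0 0 5;0.0015 0 0 0 0 0 5;0.0015 0 0 0 0 0 5"

```text
time_s: 17.9
ee_pos: [530.5, -138.4, 72.8]
ee_rot: [-180.0, -0.2, 85.6]
force: [1.8, 9.0, 0.4]
gripper_width: 21.6
gripper_force: 20.0
```

```bash
python3 k.py | sed -n '1,3p;$p'; python3 -c "
from workcell import env
print(env.job_done())"
```

```text
17.95 [ 530.5 -138.4   72.8] [1.8 9.6 0.9] 21.972859845863088 19.998645186424255
18.0 [ 530.5 -138.4   72.8] [2.9 8.9 0.6] 21.754485353294893 19.998494312167168
18.05 [ 530.5 -138.4   72.8] [ 2.1  9.  -0. ] 22.082610578878228 19.99868631362915
[(233, np.float64(-113.2))]
the job is handed in; nothing more can be done
None
```

The job was handed in at about 18 s. The brush lies in both forks and the handle is pulled hard against what I take to be its last stop (about 114 mm of hand travel, then a sharp rise to 15 N). The gripper still holds the pull grip at 20 N with the button in. No verdict came back, and during the pull I checked the brush by numeric measurement only, having used all 10 pictures.

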